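# Put the forming mandrel away in its drawer cradle

### The arm

A 6-joint arm with a two-finger parallel gripper is mounted at the origin on the work surface. World frame = base frame: x ahead of the robot, y to its left, z up, the work surface at z = 0. Lengths are in mm, angles in rad, forces in N, time in s.
With the tool pointing down it reaches from about 275 to 750 mm from the base axis. Payload 10.2 kg.
Tool frame: the origin (TCP) lies between the finger pads; the fingertips stand 8 mm ahead of it and the grasp point (between the pads) lies 11 mm behind it; z points along the fingers, y is the line along which they close (so a half turn about z gives the same grasp; the last joint's range is limited). The gripper opens to 85 mm and grips with 20 to 120 N. Pads are 22 mm wide; open, the fingers measure 114 mm over their backs; the gripper's body (76 mm by 85 mm) begins 54 mm behind the grasp point. The pads swing forward as they close: fully open they stand 13 mm farther back than shut.
Start: joints at [-1.484, 0.313, 1.498, -0, 1.331, -0.223], TCP at [160.043, -500.017, 239.294] pointing down, gripper open.
Joint ranges: [-2.94, 2.94], [-0.97, 2.17], [0.19, 2.56], [-1.23, 4.37], [0.02, 3.11], [-2.88, 2.88]. Speed limits (rad/s): [2.39, 2.39, 3.01, 3.14, 3.14, 3.14].

### API

Orientations are given as a unit quaternion [w, x, y, z].
In Python, from rig import * gives the robot as it stands.
- The arm moves only by the shell command python3 -m handwheel 'ROWS' [FORCE]. ROWS is JSON, a list that holds one entry, the list of rows, each a list of 7 numbers: the shift along the world's x, y, z in mm, then the turn, a rotation vector about the world's x, y, z in degrees, then the opening, from -1 (shut) to 1 (fully open). A call has 1 to 8 rows; each row shifts and turns the commanded pose from where the row before left it; what a row does not reach is not made up. A row lasts 1/8 s, in which the tool goes at most 62.5 mm and 10.7 degrees, less where a joint would pass 70% of its speed; a pose out of reach is approached as far as the arm can. A call is refused whole if a number of a shift passes 62.5 or a number of a turn 10.7, either way. A call with a gripper value outside its range is refused whole. The fingers move at their own pace and stop on an object; FORCE is the grip in N (left out, the last holds). Time passes only in rows, so rows that do not move let the fingers close. It gives the time, the measured TCP pose, the force, the opening and the grip force at its end, in the units of the state.
- sense(): the state, without advancing time (a new reading comes with each control period).
- capture(name): name is "scene" or "top" or "wrist"; returns a dict with "image" (384x512x3 uint8, red, green, blue), "fx", "fy", "cx", "cy" (pixels), "rvec" (rotation vector, rad) and "tvec" (3), from world to camera coordinates, as OpenCV has them; the wrist camera has in their place "hand_eye" (4x4, takes a point from camera to tool coordinates, whose origin is the TCP and whose axes are the flange's). Camera axes: x right, y down, z forward; pixel columns grow to the right and rows downward; lengths in mm; the calibration is good to about 2 mm. A picture is of the moment at which its call begins: read the wrist's pose just before it. There is no depth.
- finish_job(): hands the job in; it is judged then, once.
The state is a dict: "time_s": time; "joints": joint angles; "dq": joint speeds; "tau": joint torques, N m; "eef_pos": TCP position; "ee_rot": TCP orientation; "force": force on the tool from outside, world axes, zero at the start; "wrist_torque": the same for the moment, N m; "grip_width": opening from 0.0 (shut) to 1.0 (fully open); "grip_force": force on a finger pad.
Only numpy, scipy, OpenCV 4.12 (cv2) and the standard library are available. Lean on these libraries where they do the work, as an engineer would, in place of code of your own. Each camera call takes 0.05 s, during which the arm holds its last target. There are 200 camera calls.

### The job

Put the steel mandrel away: pull the drawer of the low tool chest well open, lay the standing mandrel on its side in the two notched saddles inside, with its foot disc down in the gap between the end stop and the nearest saddle, then push the drawer fully shut. Set the mandrel down gently, without letting it topple or drop, and do not knock the pipe offcut or the two brass canopies out of place.

Things in the scene. Friction and masses are not known exactly. Their poses are not given: they have to be found in the camera images.
- mandrel: Steel mandrel, upright at the start on the bench left or right of the chest: foot disc 48 mm diameter x 14 mm thick, then a plain round shank 28 mm in diameter with a hemispherical nose; 120 mm overall; 0.5 to 0.8 kg, centre of mass about 48 mm above the foot. Origin: centre of the foot's underside; z runs along the shank from foot to nose.
- mandrel_nose (a point): The tip of the mandrel's round nose, 120 mm from the foot's underside along the mandrel's z. Axes as the mandrel's.
- chest: Low wooden tool chest, fixed, turned a little about the vertical: 220 mm deep (x), 280 mm wide (y), 100 mm tall. Origin: centre of its underside. Its front, with the drawer, is the face at x = -110 mm, towards the robot. A small dish stands on its top at the rear.
- drawer (a joint): Opening of the chest's single drawer in m: 0 shut with its front flush with the chest's, 0.16 at its stop. It starts shut or up to 0.03 open, slides with about 2.5 N friction and stays where it is left.
- drawer_handle (a point): Middle of the drawer's level bar handle: round bar 11 mm thick, 110 mm long along y, axis 42 mm in front of the drawer's face, 74 mm above the bench; posts to the face 50 mm either side. Axes as the chest's; moves with the drawer, which opens along -x. The drawer front is 12 mm thick, its top 87 mm above the bench; the drawer's sides and back reach 46 mm.
- cradle (a point): In the drawer, moving with it; axes as the chest's. Lies on the line, along y, where the mandrel's axis must come to rest: 80 mm behind the drawer's face, mid width, 30 mm above the drawer floor, 46 mm above the bench. Two wooden saddles with 90 degree V notches, 12 mm thick in y, 62 mm wide in x, tops level with this line, stand centred at y = -40 and +30 mm.
- foot_place (a point): Where the centre of the foot's underside comes to rest: on the cradle line at y = -65 mm from cradle, 5 mm play each way, so the nose points to +y. An end stop 24 mm tall stands at y = -78 to -70 mm from cradle and leaves a 24 mm gap up to the saddle for the foot disc. Low steel punches lie beyond the stop. Axes as the chest's.
- pipe: Bystander: plain brass pipe offcut standing upright, 42 mm in diameter, 95 mm tall. Origin: centre of its underside.
- canopy_a: Bystander: brass pendant canopy, a low dome 110 mm in diameter, 56 mm tall with its small neck. Origin: centre of its underside.
- canopy_b: Bystander: a second brass canopy like the first, on the other side of the chest.
Things that resemble listed ones, but are neither listed nor needed, are in the scene too. Several things have the shape of the mandrel; the one meant has the colours described above.

How it is judged:
By the outcome, as a careful person would: the job done as asked, in the order asked, and still so for the second after the job is handed in, with the robot touching nothing.
It also fails if it takes over 61 s, if anything falls off the work surface, if the arm or the gripper's body presses on something with over 40 N, if the wrist force passes 120 N, or if a joint passes its speed limit or range.

## Working session

There is one attempt and no reset: what is moved stays moved. The work goes in short steps, Python scripts to look and compute and a shell command to move; the robot and the scene stay as the last step left them, time stands still between calls to the robot, and variables do not carry over. Pictures are saved under pics/ and viewed, at most 10 in all, crops included, and the job is handed in when it is done.

```bash
ls; mkdir -p pics; cat > h.py <<'E'
from rig import *
import numpy as np, cv2
def cam(c):
    R=cv2.Rodrigues(np.array(c["rvec"],float))[0]; t=np.array(c["tvec"],float).ravel()
    K=np.array([[c["fx"],0,c["cx"]],[0,c["fy"],c["cy"]],[0,0,1.]])
    return K,R,t
def ray(c,u,v):
    K,R,t=cam(c); d=R.T@np.linalg.solve(K,[u,v,1.]); return -R.T@t,d
def onz(c,u,v,z):
    o,d=ray(c,u,v); return o+d*(z-o[2])/d[2]
def proj(c,p):
    K,R,t=cam(c); q=K@(R@np.array(p,float)+t); return q[:2]/q[2]
def save(n,im,s=1):
    im=cv2.resize(im,None,fx=s,fy=s,interpolation=cv2.INTER_CUBIC); cv2.imwrite("pics/"+n+".png",im[:,:,::-1])
E
python3 - <<'E'
from h import *
import pickle
s=capture("scene");t=capture("top")
pickle.dump((s,t),open("c0.pkl","wb"))
save("s0",s["image"],1.5);save("t0",t["image"],1.5)
for c in(s,t): print(cam(c)[0][0,0],ray(c,256,192))
print(sense())
E
```

```text
pics
420.37799689427743 (array([ 905.73581997, -673.39619921, 1134.16755269]), array([-0.25997486,  0.52527285, -0.81025147]))
452.643305766487 (array([ 397.72380411,   35.16226203, 1508.86210472]), array([ 0.13005959, -0.0461483 , -0.99076173]))
{'time_s': 0.1, 'joints': array([-1.48441595e+00,  3.13410403e-01,  1.49835362e+00,  4.12234395e-05,
        1.33100731e+00, -2.23407044e-01]), 'dq': array([ 0.00172096, -0.00163445, -0.00058165,  0.00027594, -0.00018151,
        0.00062774]), 'tau': array([ 1.44277241e-03, -4.12903833e+01, -2.60145950e+01, -2.39129395e-04,
        2.99731793e-03,  1.66956045e-05]), 'eef_pos': array([ 160.02486301, -499.78923953,  238.78674833]), 'ee_rot': array([-5.86587994e-04,  9.88028520e-01,  1.54270207e-01,  6.03182704e-05]), 'force': array([-0.4196317 ,  0.55242806, -0.07713969]), 'wrist_torque': array([ 0.02243258,  0.00527832, -0.01809375]), 'grip_force': 0.0, 'grip_width': 0.9969426557215555}
```

View pics/s0.png

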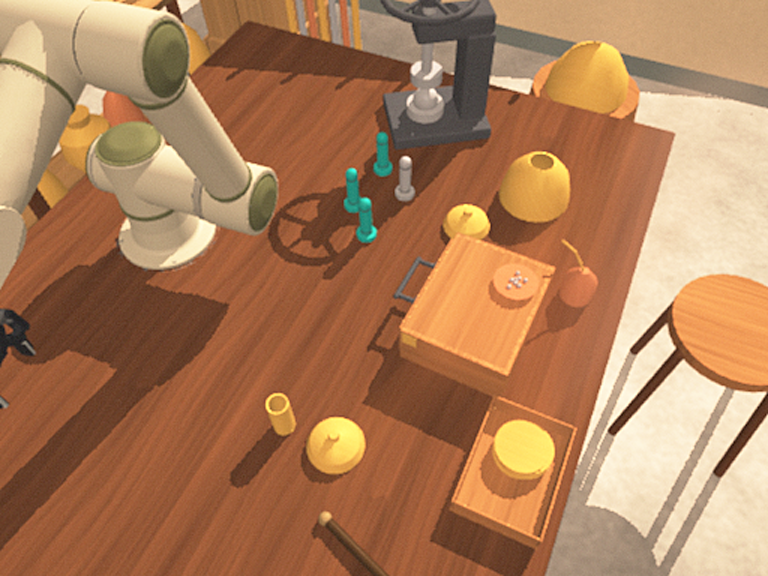

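View pics/t0.png

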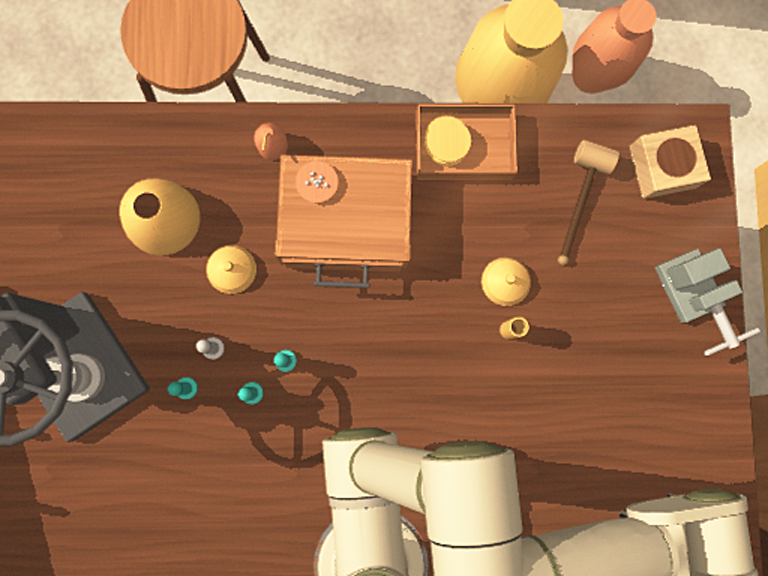

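Scene view (1.5x): grey mandrel at (404,178). Look-alikes are teal, at (383,155), (352,190) and (366,220). In the top view the grey one is at (210,347) and the teal ones at (182,388), (250,393) and (285,360). Only the grey one is steel-coloured. The chest is at (345,210) with its handle at (342,275), the pipe at (515,327), and the canopies at (231,269) and (506,281). I'll confirm with an enlarged crop and measure.

```bash
python3 - <<'E'
from h import *
import pickle
s,t=pickle.load(open("c0.pkl","rb"))
a=cv2.resize(s["image"][85:165,225:295],(350,400),interpolation=cv2.INTER_CUBIC)
b=cv2.resize(t["image"][95:200,175:285],(419,400),interpolation=cv2.INTER_CUBIC)
save("crop0",np.hstack([a,b]))
def grey(c,x0,x1,y0,y1):
    im=c["image"].astype(int); m=((im.max(2)-im.min(2)<28)&(im.min(2)>100)).astype(np.uint8)
    k=np.zeros_like(m);k[y0:y1,x0:x1]=m[y0:y1,x0:x1];return k
for n,c,box in(("s",s,(255,285,95,140)),("t",t,(125,155,215,245))):
    k=grey(c,*box);ys,xs=np.nonzero(k);print(n,k.sum(),xs.min(),xs.max(),ys.min(),ys.max())
    (cx,cy),r=cv2.minEnclosingCircle(np.c_[xs,ys].astype(np.float32)); print(cx,cy,r)
# handle dark pixels in top
im=t["image"].astype(int)
m=((im.max(2)<95)&(im.max(2)-im.min(2)<30)).astype(np.uint8); k=np.zeros_like(m);k[172:195,205:252]=m[172:195,205:252]
ys,xs=np.nonzero(k);print("handle",xs.min(),xs.max(),ys.min(),ys.max())
for x in range(xs.min(),xs.max()+1,3): print(x,ys[xs==x])
for q in[(281,155),(411,160),(410,262),(277,261)]: print("chest",onz(t,q[0]/1.5,q[1]/1.5,100).round(1))
for q in[(210,347)]: print(onz(t,q[0]/1.5,q[1]/1.5,110))
for n,q in dict(pipe=(515,327,95),ca=(231,269,30),cb=(506,281,30),t1=(182,388,60),t2=(250,393,60),t3=(285,360,60)).items(): print(n,onz(t,q[0]/1.5,q[1]/1.5,q[2]).round(0))
E
```

```text
s 130 264 275 105 132
269.5 118.68518829345703 13.767242431640625
t 96 132 148 225 238
139.92105102539062 231.2105255126953 8.547063827514648
handle 211 246 176 191
211 [177 190]
214 [176 177 190]
217 [190]
220 [190]
223 [190]
226 [190]
229 []
232 []
235 []
238 []
241 [178 191]
244 [177 178 181 183 184 185 186 187 188 191]
chest [869.7 187.3 100. ]
chest [859.3 -90.7 100. ]
chest [637.7 -85.7 100. ]
chest [640.4 193.5 100. ]
[460.61664401 327.29671797 110.        ]
pipe [ 500. -305.   95.]
ca [635. 302.  30.]
cb [ 607. -304.   30.]
t1 [377. 394.  60.]
t2 [366. 252.  60.]
t3 [435. 179.  60.]
```

View pics/crop0.png

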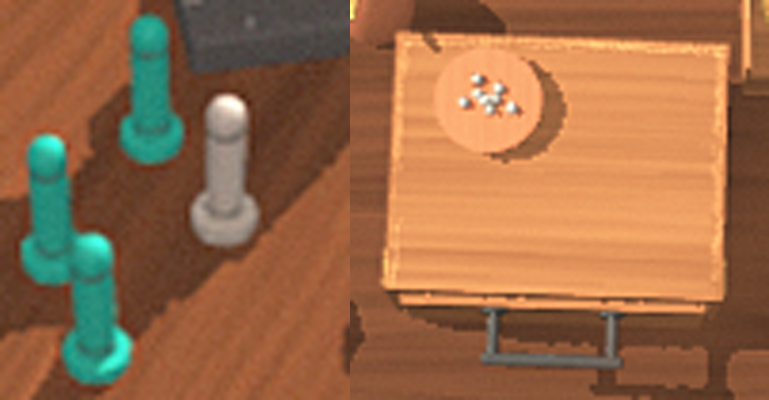

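The crop confirms it: the steel-grey mandrel at crop (226,170) stands among three teal copies. The drawer is slightly open, with its handle bar at crop (484..621, 361). Next I'll get precise numbers.

```bash
python3 - <<'E'
from h import *
import pickle
s,t=pickle.load(open("c0.pkl","rb"))
f=lambda x,y:((x-350)/3.81+175,y/3.81+95)
P={n:onz(t,*f(*q),100) for n,q in dict(TL=(397,33),TR=(729,45),BR=(722,300),BL=(384,288)).items()}
print({k:v.round(1) for k,v in P.items()})
dw=lambda a,b:np.degrees(np.arctan2(*(P[a]-P[b])[[1,0]]))
print("yaw",dw("BL","BR")-90,dw("TL","TR")-90,dw("TL","BL"),dw("TR","BR"))
a,b=onz(t,*f(485,360),74),onz(t,*f(621,363),74);print("handle",a,b,(a+b)/2,np.linalg.norm(a-b))
print("drawer front top edge",onz(t,*f(400,302),87),onz(t,*f(705,309),87))
# mandrel: two-view nose-centre height and foot
print("t left nose z106",onz(t,131.5,231,106)-[0,14,0],"t right foot z7",onz(t,148.5,232,7)+[0,24,0])
o1,d1=ray(s,270,105.5); print("scene nose ray@z118",onz(s,270,105.5,118)," foot",onz(s,269.5,128,7))
for p in([455,325,0],[455,325,120],[455,325,60]): print(proj(s,p),proj(t,p))
E
```

```text
{'TL': array([868.6, 187.3, 100. ]), 'TR': array([858.8, -92.3, 100. ]), 'BR': array([640.7, -83.6, 100. ]), 'BL': array([651.2, 196. , 100. ])}
yaw -2.159401751370936 -2.0198819221306366 -2.2943282006112127 -2.283560050505228
handle [594.57547311 113.90880083  74.        ] [ 5.91732706e+02 -1.11782490e-01  7.40000000e+01] [593.15408938  56.89850917  74.        ] 114.05601583473141
drawer front top edge [641.73237392 184.03966251  87.        ] [635.34291547 -70.31858273  87.        ]
t left nose z106 [461.9474161  340.16310163 106.        ] t right foot z7 [462.91776469 344.8976008    7.        ]
scene nose ray@z118 [466.81387774 344.44181903 118.        ]  foot [466.10993149 344.01233243   7.        ]
[264.67382976 131.8353849 ] [147.61074121 234.49356966]
[264.64294878 107.64336121] [140.03252546 233.03247328]
[264.65888577 120.12832823] [143.97860074 233.79328512]
```

```bash
python3 -m handwheel '[[[36,46,0,0,0,8.8,0],[36,46,0,0,0,8.8,0],[36,46,0,0,0,8.8,-0.1],[36,46,0,0,0,8.8,-0.1],[36,46,0,0,0,8.8,-0.1],[36,46,0,0,0,8.8,-0.1],[36,46,0,0,0,8.8,-0.1],[36,46,0,0,0,8.5,-0.1]]]' 60
```

```text
time_s: 1.1
eef_pos: [448.9, -130.3, 239.2]
ee_rot: [-0.0, 0.719, 0.695, -0.0]
force: [0.6, -1.3, -0.2]
grip_width: 0.45
grip_force: 0.0
```

```bash
python3 -m handwheel '[[[36,46,-15,0,0,0,-0.1],[36,46,-15,0,0,0,-0.1],[36,46,-15,0,0,0,-0.1],[36,46,-15,0,0,0,-0.1],[0,0,0,0,0,0,-0.1],[0,0,0,0,0,0,-0.1]]]'; python3 - <<'E'
from h import *
s=sense();print(s);c=capture("wrist");save("w1",c["image"],1.2);print(c["hand_eye"],c["fx"])
E
```

```text
time_s: 1.85
eef_pos: [591.8, 51.7, 179.1]
ee_rot: [-0.0, 0.72, 0.694, -0.0]
force: [-0.1, 0.1, -0.5]
grip_width: 0.45
grip_force: 0.0
{'time_s': 1.85, 'joints': array([-1.09842337e-01,  5.13295038e-01,  1.36430098e+00, -3.28842459e-04,
        1.26464617e+00, -7.23687161e-02]), 'dq': array([-0.02263417, -0.02439824,  0.00544187,  0.00076805, -0.00141088,
        0.00069503]), 'tau': array([ 1.37706377e+00, -4.81944609e+01, -2.52716339e+01,  5.30317216e-02,
       -7.59375718e-03,  1.97465328e-02]), 'eef_pos': array([591.75158322,  51.66507455, 179.11195527]), 'ee_rot': array([-1.49285097e-04,  7.20196353e-01,  6.93770195e-01, -3.28271223e-04]), 'force': array([-0.08584846,  0.07781653, -0.53813282]), 'wrist_torque': array([ 0.00324806,  0.01611526, -0.0198953 ]), 'grip_force': 0.0, 'grip_width': 0.4499634952004578}
[[ 3.51301178e-04 -9.58837967e-01 -2.83953568e-01  7.30071661e+01]
 [ 9.99999444e-01  5.45957346e-05  1.05282184e-03 -3.68961417e-01]
 [-9.93982904e-04 -2.83953780e-01  9.58837454e-01 -1.33754823e+02]
 [ 0.00000000e+00  0.00000000e+00  0.00000000e+00  1.00000000e+00]] 296.20773334890947
```

View pics/w1.png

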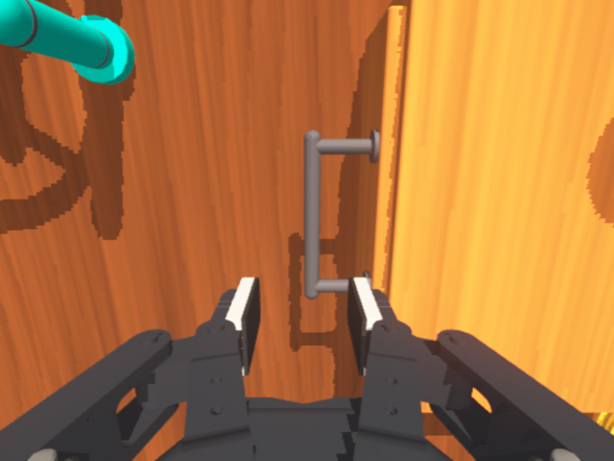

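Wrist view: handle bar from (312,135) to (312,293), between the finger lines. The teal copy at upper left is clear of it.

```bash
cat >> h.py <<'E'
from scipy.spatial.transform import Rotation as Ro
def pose(st):
    q=st["ee_rot"]; return Ro.from_quat([q[1],q[2],q[3],q[0]]).as_matrix(),np.array(st["eef_pos"])
def wray(c,st,u,v):
    R,p=pose(st);H=np.array(c["hand_eye"]); d=R@H[:3,:3]@np.array([(u-c["cx"])/c["fx"],(v-c["cy"])/c["fy"],1]); return R@H[:3,3]+p,d
def wonz(c,st,u,v,z):
    o,d=wray(c,st,u,v); return o+d*(z-o[2])/d[2]
E
python3 - <<'E'
from h import *
st=sense();c=capture("wrist")
for q in[(312,135),(312,293),(312,214)]: print(wonz(c,st,q[0]/1.2,q[1]/1.2,74).round(1))
for q in[(396,8),(390,200)]: print("front top",wonz(c,st,q[0]/1.2,q[1]/1.2,87).round(1))
E
```

```text
[599.8 117.4  74. ]
[596.3   4.2  74. ]
[598.1  64.5  74. ]
front top [648.7 184.7  87. ]
front top [648.7  75.1  87. ]
```

```bash
python3 -m handwheel '[[[5,7,-36,0,0,0,-0.1],[0,0,-40,0,0,0,-0.1],[0,0,-30,0,0,0,-0.1],[0,0,-10,0,0,0,-0.1],[0,0,0,0,0,0,-0.6],[0,0,0,0,0,0,-1],[0,0,0,0,0,0,-1],[0,0,0,0,0,0,-1]]]' 60
```

```text
time_s: 2.95
eef_pos: [597.7, 58.6, 64.9]
ee_rot: [0.001, 0.72, 0.694, 0.001]
force: [-2.0, -2.5, 7.1]
grip_width: 0.102
grip_force: 58.9
```

```bash
python3 -m handwheel '[[[-10,0.4,0,0,0,0,-1],[-20,0.8,0,0,0,0,-1],[-25,1,0,0,0,0,-1],[-25,1,0,0,0,0,-1],[-25,1,0,0,0,0,-1],[-20,0.8,0,0,0,0,-1],[-13,0.5,0,0,0,0,-1],[-7,0.2,0,0,0,0,-1]]]'
```

```text
time_s: 3.95
eef_pos: [453.0, 63.9, 64.8]
ee_rot: [0.002, 0.72, 0.694, 0.001]
force: [2.7, -5.4, 8.5]
grip_width: 0.104
grip_force: 59.8
```

```bash
python3 -m handwheel '[[[-4,0.1,0,0,0,0,-1],[0,0,0,0,0,0,-1]]]'
```

```text
time_s: 4.2
eef_pos: [448.9, 64.1, 64.8]
ee_rot: [0.002, 0.72, 0.694, 0.001]
force: [-1.8, -5.6, 12.3]
grip_width: 0.102
grip_force: 60.2
```

```bash
python3 -m handwheel '[[[0,0,0,0,0,0,-0.1],[0,0,0,0,0,0,-0.1],[0,0,20,0,0,0,-0.1],[0,0,45,0,0,0,-0.1],[-5,10,50,0,0,-9,-0.1],[-25,20,40,0,0,-10,0.2],[-25,25,20,0,0,-10,0.2],[-25,25,0,0,0,-10,0.2]]]'
```

```text
time_s: 5.2
eef_pos: [367.5, 145.6, 239.5]
ee_rot: [0.0, 0.912, 0.411, 0.001]
force: [-0.5, -0.3, -0.1]
grip_width: 0.598
grip_force: 0.0
```

```bash
python3 -m handwheel '[[[-15,35,0,0,0,-10,0.2],[-10,35,0,0,0,-10,0.2],[-5,35,0,0,0,-10,0.2],[0,35,0,0,0,-10,0.2],[0,35,0,0,0,-8.8,0.2],[0,20,0,0,0,0,0.2],[0,0,0,0,0,0,0.2]]]'; python3 - <<'E'
from h import *
import pickle
s=sense();print(s["joints"],s["eef_pos"],s["ee_rot"]);c=capture("top");pickle.dump(c,open("t1.pkl","wb"))
a=cv2.resize(c["image"][90:230,170:290],None,fx=4,fy=4,interpolation=cv2.INTER_CUBIC);save("t1",a)
E
```

```text
time_s: 6.08
eef_pos: [337.5, 340.4, 237.8]
ee_rot: [0.0, 1.0, 0.001, -0.0]
force: [-0.2, -0.2, -0.7]
grip_width: 0.596
grip_force: 0.0
[5.44560701e-01 2.13940227e-01 1.63086307e+00 1.81038094e-04
 1.29783351e+00 2.11237110e+00] [337.50655616 340.42687729 237.78903683] [ 1.95174603e-04  9.99998782e-01  1.46851638e-03 -4.92001942e-04]
```

View pics/t1.png

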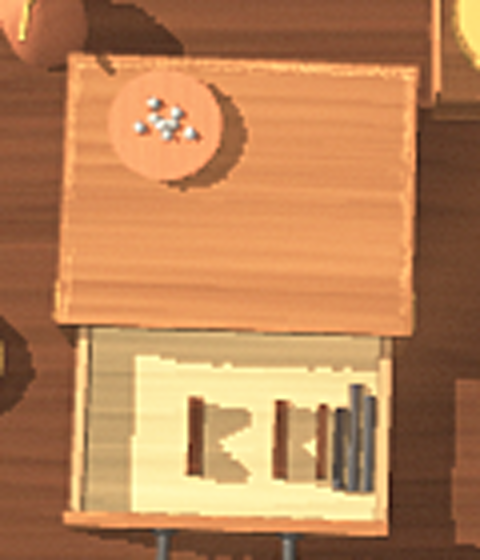

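Drawer is open; the saddles show at crop (195,437) and (281,440), with the stop at (321,442). Now a wrist look at the mandrel area.

```bash
python3 - <<'E'
from h import *
import pickle
t=pickle.load(open("t1.pkl","rb"))
g=lambda x,y,z:onz(t,x/4+170,y/4+90,z).round(1)
for n,q in dict(sad30=(195,437),sad40=(281,440),stop=(321,442)).items(): print(n,g(*q,46),g(*q,24+16))
print("chest front",g(57,322,100),g(412,334,100),"drawer top front",g(65,522,87),g(387,533,87))
st=sense();c=capture("wrist");pickle.dump((st,c),open("w2.pkl","wb"));save("w2",c["image"],1.2)
im=c["image"].astype(int)
m=((im[:,:,1]>90)&(im[:,:,1]>im[:,:,0]+50)).astype(np.uint8)
n,l,s,ce=cv2.connectedComponentsWithStats(m)
for i in range(1,n):
    if s[i,4]>80: print("teal",s[i],ce[i],wonz(c,st,*ce[i],50).round(0))
E
```

```text
sad30 [566.3  88.4  46. ] [567.   88.6  40. ]
sad40 [563.7  18.5  46. ] [564.3  18.4  40. ]
stop [561.9 -14.   46. ] [562.6 -14.2  40. ]
chest front [651.5 194.9 100. ] [641.5 -84.7 100. ] drawer top front [494.9 188.6  87. ] [485.1 -64.1  87. ]
teal [ 365   52   93   49 3102] [408.86395874  74.44197292] [439. 182.  50.]
teal [ 169  110   54   45 1768] [196.29411765 132.864819  ] [380. 401.  50.]
teal [ 301  120   60   49 1945] [329.20976864 144.28431877] [368. 258.  50.]
```

View pics/w2.png

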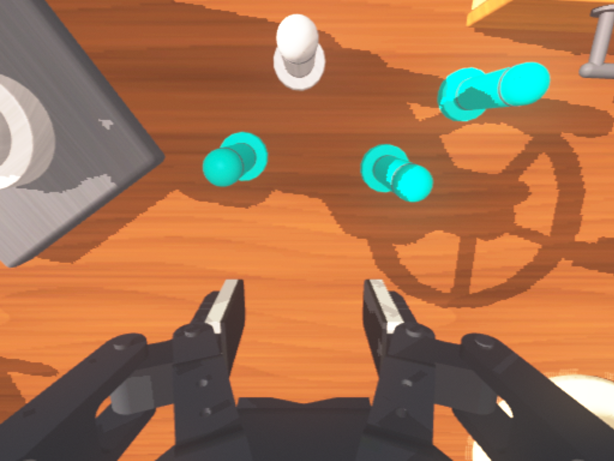

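Steel mandrel: foot around (300,64), nose around (297,36). Teal feet at (242,156), (388,167) and (464,94).

```bash
python3 - <<'E'
from h import *
import pickle
st,c=pickle.load(open("w2.pkl","rb"))
w=lambda x,y,z:wonz(c,st,x/1.2,y/1.2,z).round(1)
print("nose ctr",w(297,36,106)); print("foot L,R z12",w(274,64,12),w(325,64,12),"near edge z0",w(300,90,0))
print("t1",w(242,156,12),"t2",w(388,167,12),"t3",w(464,94,12))
s,t=pickle.load(open("c0.pkl","rb"))
for p in([464,343,0],[464,343,120]): print(proj(s,p),proj(t,p))
E
```

```text
nose ctr [466.6 345.  106. ]
foot L,R z12 [463.5 367.8  12. ] [463.6 320.6  12. ] near edge z0 [442.  343.9   0. ]
t1 [379.6 401.4  12. ] t2 [369.1 255.5  12. ] t3 [437.8 188.3  12. ]
[268.85676943 129.34420607] [142.19795155 231.79534917]
[269.10263462 105.10512577] [134.15541115 230.10177938]
```

```bash
python3 -m handwheel '[[[-4,-4,0,0,-9,0,0.2],[-4,-4,0,0,-9,0,0.2],[-5,-4,0,0,-9,0,0.2],[-5,-4,0,0,-9,0,0.2],[-4,-4,0,0,-9,0,0.2],[-4,-3,0,0,-10,0,0.2],[0,0,0,0,0,10,0.2],[0,0,0,0,0,0,0.2]]]'; python3 - <<'E'
from h import *
s=sense();print(s["joints"].round(3));R,p=pose(s);print(R.round(3),p)
E
```

```text
time_s: 7.18
eef_pos: [332.7, 283.1, 284.8]
ee_rot: [-0.035, 0.902, 0.083, 0.423]
force: [-0.4, 0.3, 0.0]
grip_width: 0.597
grip_force: 0.0
[ 0.63  -0.2    2.164 -0.803  0.489  2.607]
[[ 0.628  0.179  0.757]
 [ 0.12  -0.984  0.134]
 [ 0.769  0.006 -0.64 ]] [332.74207148 283.11543447 284.81190414]
```

The pose lagged, with q4 and q6 getting near their limits. I'll fit a quick kinematic model to choose reachable pick and place tilts.

```bash
cat > kin.py <<'E'
from h import *
from scipy.optimize import least_squares
def rz(a): return Ro.from_euler('z',a).as_matrix()
def ry(a): return Ro.from_euler('y',a).as_matrix()
def fk(q,k,sg):
    H,a,b,e,d,o1,o2,e2=k
    A=rz(q[0]);B=A@ry(q[1]);C=B@ry(q[2])
    p=A@[0,o1,H]+B@[0,0,a]+C@[e,0,b]
    D=C@rz(sg*q[3]); E=D@ry(q[4]); p=p+D@[0,o2,0]+E@[e2,0,d]
    return E@rz(q[5]+np.pi),p   # tool frame about z fixed below
lo=[-2.94,-.97,.19,-1.23,.02,-2.88];hi=[2.94,2.17,2.56,4.37,3.11,2.88]
E
python3 - <<'E'
from kin import *
s=sense()
RD,pD=pose(s)
Q=[[-1.48441595,.313410403,1.49835362,0,1.33100731,-.223407],[-.109842337,.513295038,1.36430098,-.00033,1.26464617,-.0723687],[.544560701,.213940227,1.63086307,.00018,1.29783351,2.1123711],list(s["joints"])]
P=[[160.025,-499.789,238.787],[591.7516,51.665,179.112],[337.50656,340.42688,237.789],list(pD)]
q0=[-5.86587994e-04,9.88028520e-01,1.54270207e-01,6.03182704e-05]
R0=Ro.from_quat([q0[1],q0[2],q0[3],q0[0]]).as_matrix()
import json
for sg in(1,-1):
    best=None
    for init in([300,300,300,0,200,116,0,0],[400,400,400,0,200,0,116,0]):
        f=lambda k:np.r_[np.concatenate([fk(q,k,sg)[1]-p for q,p in zip(Q,P)]),0.0*k]
        r=least_squares(f,init)
        if best is None or r.cost<best.cost:best=r
    r=best
    print(sg,r.cost,r.x.round(1))
    T=fk(Q[0],r.x,sg)[0].T@R0
    print("toolrot",T.round(2).tolist(),"D err",np.abs(fk(Q[3],r.x,sg)[0]@T-RD).max())
E
```

```text
1 3.248249533198474e-05 [201.3 438.9 397.5  39.  247.3 116.3   0.   -0. ]
toolrot [[0.0, 1.0, 0.0], [-1.0, 0.0, -0.0], [-0.0, -0.0, 1.0]] D err 3.0072349042065127e-05
-1 280.1524590559766 [-718.3  315.5  537.  -547.6 -259.4 -378.2  493.3  250.7]
toolrot [[0.0, 1.0, 0.0], [-1.0, 0.0, -0.0], [-0.0, -0.0, 1.0]] D err 1.1433852571223362
```

```bash
cat >> kin.py <<'E'
KK=np.array([201.3,438.9,397.5,39.,247.3,116.3,0,0]);T=np.array([[0,1,0],[-1,0,0],[0,0,1.]])
def FK(q):
    R,p=fk(q,KK,1);return R@T,p
def ik(R,p,seeds):
    best=None
    for s in seeds:
        f=lambda q:np.r_[(FK(q)[1]-p)/100,Ro.from_matrix(FK(q)[0].T@R).as_rotvec()]
        r=least_squares(f,np.clip(s,np.array(lo)+.01,np.array(hi)-.01),bounds=(lo,hi))
        if best is None or r.cost<best.cost:best=r
    return best.cost,best.x
def frame(a,p,th,sg=1):
    th=np.radians(th);z=p*np.cos(th)-a*np.sin(th);x=sg*(a*np.cos(th)+p*np.sin(th));return np.c_[x,np.cross(z,x),z]
def h(az): az=np.radians(az);return np.array([np.cos(az),np.sin(az),0])
Z=np.array([0,0,1.])
E
python3 - <<'E'
from kin import *
s=sense();q0=s["joints"];seeds=[q0,[.3,.5,1.6,-.5,.8,2],[.3,.5,1.6,1.5,.8,0],[.3,.5,1.6,2.5,.8,-1.5]]
M=np.array([466,344.5,62.]);C=np.array([570.8,58.9,46])+h(87.8)*(-3)
for th in(30,40,45,50):
  for az in(0,10,20):
    for sg in(1,-1):
      out=[]
      for back,up in((150,0),(80,0),(0,0),(0,80)):
        R=frame(Z,h(az),th,sg);p=M+R[:,2]*(11-back)+Z*up
        c,q=ik(R,p,seeds);out.append((round(c,4),q.round(2).tolist()))
      R=frame(h(87.8),-Z,th,sg);c,q=ik(R,C+R[:,2]*11,seeds);out.append((round(c,4),q.round(2).tolist()))
      print(th,az,sg,[o[0] for o in out],out[0][1],out[2][1],out[4][1])
E
```

```text
30 0 1 [np.float64(0.0005), np.float64(0.0), np.float64(0.0), np.float64(0.0), np.float64(0.0)] [0.88, 0.38, 2.2, 4.37, 0.77, -2.17] [0.65, 0.65, 2.01, 4.09, 0.7, -2.02] [0.1, 0.75, 1.48, -0.6, 1.08, 0.47]
30 0 -1 [np.float64(0.0378), np.float64(0.0532), np.float64(0.0651), np.float64(0.0327), np.float64(0.1311)] [0.86, 0.33, 2.04, -1.23, 0.7, 0.31] [0.63, 0.58, 1.83, -1.23, 0.52, 0.16] [-0.07, 0.65, 1.57, -0.17, 0.91, 2.88]
30 10 1 [np.float64(0.0), np.float64(0.0), np.float64(0.0), np.float64(0.0), np.float64(0.0)] [0.75, 0.31, 2.32, 4.03, 0.65, -2.03] [0.57, 0.63, 2.08, 3.72, 0.66, -1.84] [0.1, 0.75, 1.48, -0.6, 1.08, 0.47]
30 10 -1 [np.float64(0.0536), np.float64(0.0676), np.float64(0.0755), np.float64(0.0369), np.float64(0.1311)] [0.7, 0.2, 2.17, -1.23, 0.4, 0.05] [0.54, 0.52, 1.91, -1.23, 0.26, -0.06] [-0.07, 0.65, 1.57, -0.17, 0.91, 2.88]
30 20 1 [np.float64(0.0), np.float64(0.0), np.float64(0.0), np.float64(0.0), np.float64(0.0)] [0.55, 0.24, 2.43, 3.46, 0.59, -1.73] [0.48, 0.61, 2.13, 3.33, 0.65, -1.66] [0.1, 0.75, 1.48, -0.6, 1.08, 0.47]
30 20 -1 [np.float64(0.0), np.float6
[... 3323 characters left out ...]
0.52, 0.53, 1.98, 4.37, 0.22, -2.53] [0.2, 0.87, 1.4, -0.89, 1.29, 0.69]
50 10 -1 [np.float64(0.0), np.float64(0.0), np.float64(0.0013), np.float64(0.0), np.float64(0.2591)] [0.62, 0.15, 2.08, -0.85, 0.38, -0.4] [0.52, 0.52, 1.93, -1.23, 0.22, -0.07] [0.15, 0.71, 1.96, 4.37, 0.78, -1.57]
50 20 1 [np.float64(0.0), np.float64(0.0), np.float64(0.0), np.float64(0.0), np.float64(0.0)] [0.5, 0.1, 2.15, -0.46, 0.22, 2.13] [0.47, 0.51, 1.99, 4.1, 0.09, -2.43] [0.2, 0.87, 1.4, -0.89, 1.29, 0.69]
50 20 -1 [np.float64(0.0), np.float64(0.0), np.float64(0.0), np.float64(0.0), np.float64(0.2591)] [0.5, 0.1, 2.15, -0.46, 0.22, -1.01] [0.47, 0.51, 1.99, 4.1, 0.09, 0.71] [0.15, 0.71, 1.96, 4.37, 0.78, -1.57]
```

```bash
python3 - <<'E'
from kin import *
s=sense();q0=s["joints"];seeds=[[.3,.5,1.6,1.5,.8,0],[.3,.5,1.6,.8,.8,1.],[.1,.8,1.5,-.5,1.1,.5]]
M=np.array([466,344.5,62.]);C=np.array([570.8,58.9,46])+h(87.8)*(-3)
for th in(35,40,45):
  for az in(70,80,90,100,110):
      out=[];sg=1
      for back,up in((150,0),(80,0),(0,0),(0,80)):
        R=frame(Z,h(az),th,sg);p=M+R[:,2]*(11-back)+Z*up
        c,q=ik(R,p,seeds);out.append((round(float(c),4),q.round(2).tolist()))
      R=frame(h(87.8),-Z,th,sg);c,q=ik(R,C+R[:,2]*11,seeds);out.append((round(float(c),4),q.round(2).tolist()))
      print(th,az,sg,[o[0] for o in out],out[0][1],out[2][1],out[4][1])
E
```

```text
35 70 1 [0.0, 0.0, 0.0, 0.0, 0.0] [-0.2, 0.3, 2.18, 1.27, 1.01, -0.77] [0.11, 0.61, 2.01, 1.61, 0.82, -0.92] [0.13, 0.77, 1.46, -0.68, 1.13, 0.54]
35 80 1 [0.0, 0.0, 0.0, 0.0, 0.0] [-0.21, 0.38, 2.04, 1.12, 1.14, -0.76] [0.09, 0.64, 1.93, 1.41, 0.93, -0.86] [0.13, 0.77, 1.46, -0.68, 1.13, 0.54]
35 90 1 [0.0, 0.0, 0.0, 0.0, 0.0] [-0.19, 0.47, 1.89, 1.0, 1.27, -0.76] [0.07, 0.68, 1.84, 1.23, 1.05, -0.83] [0.13, 0.77, 1.46, -0.68, 1.13, 0.54]
35 100 1 [0.0, 0.0, 0.0, 0.0, 0.0] [-0.16, 0.56, 1.72, 0.9, 1.4, -0.76] [0.07, 0.72, 1.74, 1.09, 1.17, -0.82] [0.13, 0.77, 1.46, -0.68, 1.13, 0.54]
35 110 1 [0.0, 0.0, 0.0, 0.0, 0.0] [-0.12, 0.65, 1.55, 0.82, 1.53, -0.77] [0.09, 0.77, 1.63, 0.97, 1.29, -0.82] [0.13, 0.77, 1.46, -0.68, 1.13, 0.54]
40 70 1 [0.0, 0.0, 0.0, 0.0, 0.0] [-0.14, 0.25, 2.14, 1.16, 0.95, -0.61] [0.14, 0.58, 1.99, 1.5, 0.75, -0.78] [0.15, 0.8, 1.44, -0.75, 1.18, 0.59]
40 80 1 [0.0, 0.0, 0.0, 0.0, 0.0] [-0.15, 0.33, 2.01, 1.04, 1.09, -0.63] [0.11, 0.61, 1.91, 1.31, 0.86, -0.75] [0.15, 0.8, 1.44, -0.75, 1.18, 0.59]
40 90 1 [0.0, 0.0, 0.0, 0.0, 0.0] [-0.15, 0.42, 1.87, 0.94, 1.2
[... 419 characters left out ...]
8, 0.22, 2.08, 1.04, 0.91, -0.43] [0.17, 0.56, 1.96, 1.36, 0.68, -0.62] [0.18, 0.84, 1.42, -0.82, 1.23, 0.65]
45 80 1 [0.0, 0.0, 0.0, 0.0, 0.0] [-0.1, 0.3, 1.97, 0.95, 1.05, -0.5] [0.14, 0.59, 1.89, 1.2, 0.81, -0.62] [0.18, 0.84, 1.42, -0.82, 1.23, 0.65]
45 90 1 [0.0, 0.0, 0.0, 0.0, 0.0] [-0.1, 0.39, 1.84, 0.86, 1.19, -0.55] [0.13, 0.63, 1.81, 1.06, 0.93, -0.64] [0.18, 0.84, 1.42, -0.82, 1.23, 0.65]
45 100 1 [0.0, 0.0, 0.0, 0.0, 0.0] [-0.08, 0.47, 1.7, 0.79, 1.32, -0.6] [0.13, 0.67, 1.73, 0.95, 1.05, -0.67] [0.18, 0.84, 1.42, -0.82, 1.23, 0.65]
45 110 1 [0.0, 0.0, 0.0, 0.0, 0.0] [-0.05, 0.56, 1.55, 0.72, 1.44, -0.65] [0.13, 0.71, 1.63, 0.85, 1.18, -0.71] [0.18, 0.84, 1.42, -0.82, 1.23, 0.65]
```

The model fits exactly. Pointing the tool towards az 100° with a 40° down tilt is well inside the joint ranges for both pick and place. I'll go there with the tool vertical first.

```bash
python3 -m handwheel '[[[10,-5,0,-1.7,9.8,0,0.2],[10,-5,0,-1.7,9.8,0,0.2],[15,-5,0,-1.7,9.8,0,0.2],[20,-5,0,-1.7,9.8,0,0.2],[20,-5,0,-1.7,9.8,0,0.2],[20,-5,0,0,0,10,0.2],[20,-5,0,0,0,10,0.2],[20,-5,0,0,0,10,0.2]]]'
```

```text
time_s: 8.18
eef_pos: [466.1, 242.9, 283.3]
ee_rot: [-0.005, 0.938, 0.345, 0.032]
force: [-0.3, -0.2, 0.2]
grip_width: 0.595
grip_force: 0.0
```

```bash
python3 -m handwheel '[[[15,0,0,0,0,10,0.2],[0,0,0,0,0,10,0.2],[0,0,0,0,0,10,0.2],[0,0,0,0,0,10,0.2],[0,0,0,0,0,10,0.2],[0,0,0,0,0,10,0.2]]]'
cat > to.py <<'E'
import sys
from kin import *
# usage: az theta x y z (grasp point target) back
def to(R,p):
    s=sense();R0,p0=pose(s);rv=np.degrees(Ro.from_matrix(R@R0.T).as_rotvec())
    print("d",(p-p0).round(1),"rot",rv.round(1),np.linalg.norm(rv).round(1),"q",s["joints"].round(2),"t",s["time_s"])
E
python3 - <<'E'
from to import *
R=frame(Z,h(100),40);M=np.array([466,344.5,62.]);to(R,M+R[:,2]*(11-150)); print(R[:,2])
E
```

```text
time_s: 8.93
eef_pos: [480.3, 243.1, 283.3]
ee_rot: [-0.023, 0.64, 0.768, 0.024]
force: [0.2, -0.2, 0.5]
grip_width: 0.602
grip_force: 0.0
d [   4.1   -3.5 -132. ] rot [45.5  8.5 -0.2] 46.2 q [0.22 0.3  1.4  0.07 1.43 0.03] t 8.925
[-0.13302222  0.75440651 -0.64278761]
```

```bash
python3 -m handwheel '[[[1,0,-10,9.1,1.7,0,0.2],[1,0,-25,9.1,1.7,0,0.2],[1,-1,-30,9.1,1.7,0,0.2],[1,-1,-30,9.1,1.7,0,0.2],[0,-1,-25,9.1,1.7,0,0.2],[0,0,-12,0,0,0,0.2],[0,0,0,0,0,0,0.2]]]'
python3 - <<'E'
from to import *
R=frame(Z,h(100),40);M=np.array([466,344.5,62.]);to(R,M+R[:,2]*(11-150)); to(R,M+R[:,2]*11)
c=capture("wrist");save("w3",c["image"],1.2)
E
```

```text
time_s: 9.8
eef_pos: [484.5, 240.9, 151.9]
ee_rot: [-0.324, 0.582, 0.694, 0.273]
force: [0.4, 0.9, 0.3]
grip_width: 0.596
grip_force: 0.0
d [ 0.  -1.2 -0.5] rot [-0.1  0.1 -0. ] 0.1 q [-0.12  0.51  1.71  0.85  1.35 -0.68] t 9.8
d [-19.9 111.9 -96.9] rot [-0.1  0.1 -0. ] 0.1 q [-0.12  0.51  1.71  0.85  1.35 -0.68] t 9.8
```

View pics/w3.png

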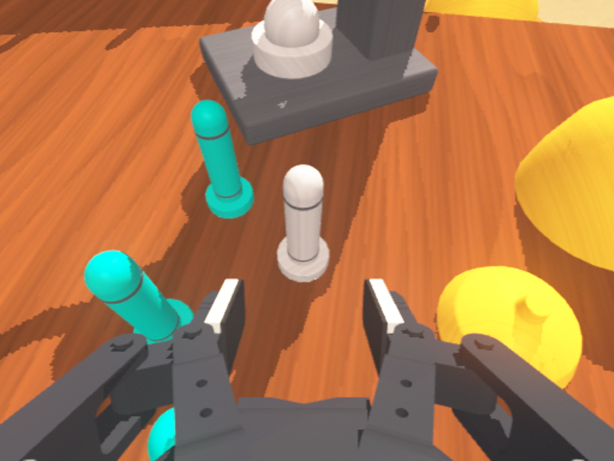

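Mandrel is centred between the fingers at (303,225), with nothing in the approach corridor. Refining the lateral position numerically.

```bash
python3 - <<'E'
from to import *
st=sense();c=capture("wrist");im=c["image"].astype(int)
m=((im.max(2)-im.min(2)<40)&(im.min(2)>95)).astype(np.uint8);m[:,:225]=0;m[:,280:]=0;m[:135]=0;m[232:]=0
R,p=pose(st)
for v in(150,155,170,180,190,200,214,220):
    xs=np.nonzero(m[v])[0]; 
    if len(xs): u=(xs.min()+xs.max())/2; o,d=wray(c,st,u,v); t=(346-o[1])/d[1]; q=o+t*d; print(v,xs.min(),xs.max(),q.round(1),"lat in tool",(R.T@(q-p))[1].round(1))
for z,v in((106,156),(0,232)): print(wonz(c,st,253,v,z))
E
```

```text
150 236 267 [465.2 346.  110.1] lat in tool -1.2
155 236 267 [465.2 346.  103.8] lat in tool -1.2
170 236 266 [464.8 346.   83.2] lat in tool -1.7
180 237 266 [465.3 346.   68.1] lat in tool -1.3
190 238 265 [465.3 346.   51.2] lat in tool -1.3
200 235 267 [464.9 346.   32.4] lat in tool -1.9
214 231 272 [465.4 346.    2.9] lat in tool -1.4
220 231 271 [464.9 346.  -11.5] lat in tool -2.1
[466.98325736 343.33368192 106.        ]
[470.74963072 325.81356924   0.        ]
```

```bash
python3 -m handwheel '[[[-3,9,-8,0,0,0,0.2],[-5,30,-26,0,0,0,0.2],[-5,30,-26,0,0,0,0.2],[-4,23,-20,0,0,0,0.2],[-3,15,-13,0,0,0,0.2],[-1,5,-4,0,0,0,0.2],[0,0,0,0,0,0,0.2]]]' 60; python3 - <<'E'
from to import *
R=frame(Z,h(100),40);M=np.array([464.7,344.5,62.]);to(R,M+R[:,2]*11)
st=sense();c=capture("wrist");im=c["image"].astype(int);R,p=pose(st)
print("proj shank edges rows:")
m=((im.max(2)-im.min(2)<40)&(im.min(2)>95)).astype(np.uint8)
for v in range(150,330,20): xs=np.nonzero(m[v])[0]; print(v,xs.min() if len(xs) else 0,xs.max() if len(xs) else 0,len(xs))
save("w4",im.astype(np.uint8),1)
E
```

```text
time_s: 10.78
eef_pos: [464.0, 352.5, 55.4]
ee_rot: [-0.323, 0.581, 0.694, 0.275]
force: [-0.3, -0.3, -0.0]
grip_width: 0.603
grip_force: 0.0
d [-0.8  0.3 -0.5] rot [-0.3  0.3  0. ] 0.4 q [ 0.1   0.69  1.74  1.03  1.11 -0.76] t 10.775
proj shank edges rows:
150 0 0 0
170 110 163 2
190 229 281 53
210 119 293 79
230 216 293 78
250 179 336 107
270 174 350 98
290 82 423 174
310 57 449 194
```

```bash
python3 -m handwheel '[[[0,0,0,0,0,0,0],[0,0,0,0,0,0,-0.15],[0,0,0,0,0,0,-0.3],[0,0,0,0,0,0,-0.45],[0,0,0,0,0,0,-0.7],[0,0,0,0,0,0,-1],[0,0,0,0,0,0,-1],[0,0,0,0,0,0,-1]]]' 80
```

```text
time_s: 11.82
eef_pos: [464.2, 352.3, 55.4]
ee_rot: [-0.323, 0.581, 0.694, 0.275]
force: [0.5, -4.8, 6.6]
grip_width: 0.307
grip_force: 78.1
```

```bash
python3 -m handwheel '[[[0,0,10,0,0,0,-1],[0,0,25,0,0,0,-1],[0,0,35,0,0,0,-1],[0,0,35,0,0,0,-1],[0,0,25,0,0,0,-1],[0,0,10,0,0,0,-1],[0,0,0,0,0,0,-1]]]'; python3 - <<'E'
from to import *
st=sense();R0=frame(Z,h(100),40);ft=R0.T@(np.array([464.2,344.5,0])-np.array([464.2,352.3,55.4]));print("foot_tool",ft)
cr=np.array([569.5,58.6,46]);R=frame(h(87.8),-Z,40)
fp=cr-65*h(87.8);P=fp-R@ft;print("TCP place",P, R[:,2]); to(R,P+[0,0,100])
c,q=ik(R,P+Z*100,[st["joints"],[.15,.8,1.4,-.75,1.2,.6]]);print(c,q)
E
```

```text
time_s: 12.7
eef_pos: [463.5, 352.4, 194.6]
ee_rot: [-0.323, 0.581, 0.694, 0.274]
force: [0.4, 0.6, -6.5]
grip_width: 0.304
grip_force: 79.1
foot_tool [-47.37643548  -1.35445579  29.72606282]
TCP place [570.48493447  48.95508141  38.31849953] [-0.02467521 -0.64231382 -0.76604444]
d [ 107.  -303.5  -56.3] rot [-90.1  -5.9  -9.8] 90.9 q [ 0.1   0.45  1.67  0.93  1.28 -0.49] t 12.7
9.497694893977987e-32 [ 0.15499089  0.65899982  1.39894248 -0.70941929  1.31870871  0.46123603]
```

```bash
python3 -m handwheel '[[[5,-12,0,-9,-0.6,-1,-1],[10,-28,0,-9,-0.6,-1,-1],[12,-34,0,-9,-0.6,-1,-1],[12,-34,0,-9,-0.6,-1,-1],[12,-34,0,-9,-0.6,-1,-1],[12,-34,0,-9,-0.6,-1,-1],[12,-34,0,-9,-0.6,-1,-1],[12,-34,0,-9,-0.6,-1,-1]]]'
```

```text
time_s: 13.7
eef_pos: [550.5, 107.8, 193.5]
ee_rot: [0.126, 0.693, 0.695, -0.145]
force: [-0.4, -0.1, -6.9]
grip_width: 0.303
grip_force: 79.1
```

```bash
python3 -m handwheel '[[[10,-30,0,-9,-0.6,-1,-1],[7,-20,0,-9,-0.5,-0.8,-1],[3,-10,0,0,0,0,-1],[0,0,0,0,0,0,-1]]]'; python3 - <<'E'
from to import *
import pickle
R=frame(h(87.8),-Z,40);P=np.array([570.5,49,38.3]);to(R,P+[0,0,100])
t=capture("top");st=sense();w=capture("wrist");s=capture("scene");pickle.dump((st,t,w,s),open("p1.pkl","wb"))
a=cv2.resize(w["image"],(512,384));b=cv2.resize(s["image"][150:280,240:345],None,fx=2.73,fy=2.95)[:384]
save("w5",np.hstack([a,b]));print(b.shape)
E
```

```text
time_s: 14.2
eef_pos: [570.6, 48.2, 194.4]
ee_rot: [0.235, 0.677, 0.653, -0.244]
force: [-0.6, 0.5, -6.2]
grip_width: 0.306
grip_force: 79.5
d [ -0.1   0.8 -56.1] rot [-0.4  0.  -0.1] 0.4 q [ 0.15  0.59  1.35 -0.69  1.4   0.38] t 14.2
(384, 287, 3)
```

View pics/w5.png

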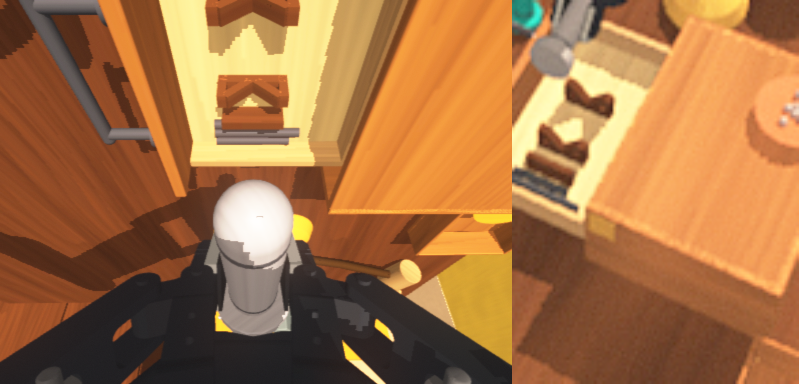

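The mandrel is held horizontally, nose towards the camera. Saddles at (252,92) and (252,12), stop at (252,118), punches at (255,132). Next, measure the saddles.

```bash
python3 - <<'E'
from to import *
import pickle
st,t,w,s=pickle.load(open("p1.pkl","rb"))
for n,a in dict(s40L=(218,82),s40R=(288,82),s30L=(208,5),s30R=(299,5),stopL=(222,112),stopR=(283,112)).items():
    print(n,wonz(w,st,*a,46 if n[1]!='t' else 40).round(1))
E
python3 - <<'E'
from h import *
import pickle
st,t,w,s=pickle.load(open("p1.pkl","rb"))
im=w["image"].astype(int)
print([tuple(im[v,252]) for v in range(70,130,4)])
im2=cv2.resize(w["image"][0:150,180:330],(750,580),interpolation=cv2.INTER_CUBIC);save("sad",im2)
E
```

```text
s40L [542.5  43.1  46. ]
s40R [598.7  41.   46. ]
s30L [543.8 100.4  46. ]
s30R [602.2  98.2  46. ]
stopL [541.   7.  40.]
stopR [596.8   4.9  40. ]
[(np.int64(253), np.int64(237), np.int64(148)), (np.int64(248), np.int64(212), np.int64(120)), (np.int64(192), np.int64(103), np.int64(52)), (np.int64(161), np.int64(86), np.int64(44)), (np.int64(139), np.int64(74), np.int64(39)), (np.int64(136), np.int64(73), np.int64(39)), (np.int64(199), np.int64(152), np.int64(88)), (np.int64(208), np.int64(161), np.int64(94)), (np.int64(253), np.int64(236), np.int64(148)), (np.int64(239), np.int64(183), np.int64(101)), (np.int64(183), np.int64(97), np.int64(47)), (np.int64(175), np.int64(94), np.int64(47)), (np.int64(191), np.int64(100), np.int64(51)), (np.int64(176), np.int64(93), np.int64(46)), (np.int64(150), np.int64(81), np.int64(41))]
```

View pics/sad.png

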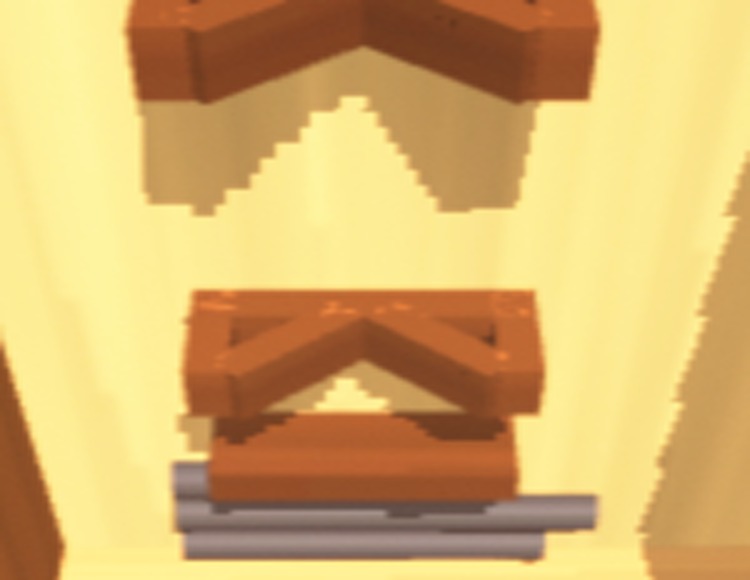

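The wrist image is upside down: world-up points down the picture. The saddle top ledges are at crop rows 30–100 (+30 saddle) and 372–413 (−40 saddle), with V apexes at column 363.

```bash
python3 - <<'E'
from to import *
import pickle
st,t,w,s=pickle.load(open("p1.pkl","rb"))
f=lambda x,y,z:wonz(w,st,x/5+180,y/3.867,z).round(1)
print("s30",f(130,30,46),f(600,30,46),f(140,100,46),f(588,100,46))
print("s40",f(183,372,46),f(543,372,46),f(190,413,46),f(540,413,46))
print("stop",f(210,470,40),f(518,470,40),f(210,498,40),f(518,498,40))
# held mandrel nose: circle centre (253,222) r~41
R,p=pose(st); 
from numpy import *
o,d=wray(w,st,253,220); d=d/linalg.norm(d); r=40/w["fx"]; print("nose ctr",(o+d*14/r).round(1)); print("pred nose ctr",(p+R@(array([-47.4,0,29.7])+106*array([cos(radians(40)),0,-sin(radians(40))]))).round(1), "axis z",p+R@array([-47.4,0,29.7]))
E
```

```text
s30 [542.2  98.8  46. ] [603.   96.5  46. ] [541.6  87.3  46. ] [602.5  85.1  46. ]
s40 [539.5  29.4  46. ] [600.1  27.1  46. ] [539.2  18.2  46. ] [600.3  15.8  46. ]
stop [539.6  -4.5  40. ] [597.9  -6.8  40. ] [538.4 -13.9  40. ] [598.4 -16.2  40. ]
nose ctr [572.3  99.4 202.4]
pred nose ctr [572.5  98.9 203. ] axis z [568.59972378  -7.0287451  202.32264816]
```

```bash
python3 -m handwheel '[[[0,3,-15,0,0,0,-1],[0,0,-30,0,0,0,-1],[0,0,-35,0,0,0,-1],[0,0,-25,0,0,0,-1],[0,0,-10,0,0,0,-1],[0,0,0,0,0,0,-1]]]'; python3 - <<'E'
from to import *
import pickle
st=sense();R,p=pose(st);print("foot",(p+R@np.array([-47.4,0,29.7])).round(1))
t=capture("top");s=capture("scene");w=capture("wrist")
a=cv2.resize(s["image"][170:225,235:300],None,fx=6,fy=6,interpolation=cv2.INTER_CUBIC);b=cv2.resize(t["image"][165:225,190:268],(390,330),interpolation=cv2.INTER_CUBIC)
save("low1",np.hstack([a,b]))
E
```

```text
time_s: 15.1
eef_pos: [570.9, 51.5, 80.0]
ee_rot: [0.237, 0.677, 0.653, -0.245]
force: [-0.4, 0.7, -6.0]
grip_width: 0.307
grip_force: 79.4
foot [569.   -3.9  87.6]
```

View pics/low1.png

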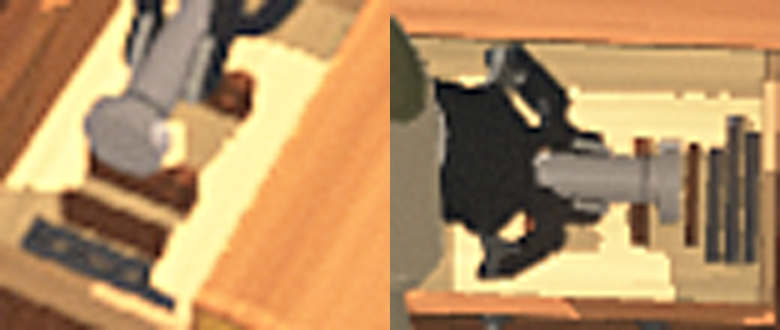

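Foot disc is centred over the gap (crop columns 656–683, gap 648–685). Lowering.

```bash
python3 -m handwheel '[[[0,0,-10,0,0,0,-1],[0,0,-12,0,0,0,-1],[0,0,-8,0,0,0,-1],[0,0,-4,0,0,0,-1],[0,0,-2,0,0,0,-1],[0,0,0,0,0,0,-1]]]'
```

```text
time_s: 16.0
eef_pos: [570.9, 51.5, 44.2]
ee_rot: [0.237, 0.677, 0.653, -0.244]
force: [-0.4, -0.0, -7.0]
grip_width: 0.304
grip_force: 79.4
```

```bash
python3 -m handwheel '[[[0,0,-1.5,0,0,0,-1],[0,0,-1,0,0,0,-1],[0,0,0,0,0,0,-1]]]'
```

```text
time_s: 16.38
eef_pos: [570.8, 51.5, 41.5]
ee_rot: [0.237, 0.677, 0.653, -0.245]
force: [-0.7, 0.4, -6.1]
grip_width: 0.309
grip_force: 79.4
```

Axis is about 49 mm high, 3 mm to go.

```bash
python3 -m handwheel '[[[0,0,-1,0,0,0,-1],[0,0,-1,0,0,0,-1],[0,0,0,0,0,0,-1]]]'
```

```text
time_s: 16.75
eef_pos: [570.8, 51.5, 39.5]
ee_rot: [0.237, 0.677, 0.653, -0.245]
force: [0.7, 0.1, -6.0]
grip_width: 0.305
grip_force: 79.4
```

```bash
python3 -m handwheel '[[[0,0,-0.8,0,0,0,-1],[0,0,0,0,0,0,-1]]]'
```

```text
time_s: 17.0
eef_pos: [570.8, 51.5, 38.7]
ee_rot: [0.237, 0.677, 0.653, -0.245]
force: [0.5, 0.3, -6.0]
grip_width: 0.304
grip_force: 79.4
```

```bash
python3 -m handwheel '[[[0,0,-0.8,0,0,0,-1],[0,0,0,0,0,0,-1]]]'
```

```text
time_s: 17.25
eef_pos: [570.9, 51.5, 38.3]
ee_rot: [0.237, 0.677, 0.653, -0.245]
force: [-0.9, 1.6, -1.8]
grip_width: 0.307
grip_force: 79.8
```

```bash
python3 -m handwheel '[[[0,0,-0.8,0,0,0,-1],[0,0,0,0,0,0,-1]]]'
```

```text
time_s: 17.5
eef_pos: [571.2, 51.4, 38.1]
ee_rot: [0.238, 0.677, 0.652, -0.244]
force: [-2.6, 1.2, 6.2]
grip_width: 0.308
grip_force: 80.4
```

```bash
python3 -m handwheel '[[[0,0,0,0,0,0,-0.35],[0,0,0,0,0,0,-0.3],[0,0,0,0,0,0,-0.2],[0,0,0,0,0,0,0],[0,0,0,0,0,0,0.1],[0,6,8,0,0,0,0.1],[1,19,23,0,0,0,0.1],[1,32,38,0,0,0,0.1]]]' 20; python3 - <<'E'
from to import *
print(sense()["grip_width"])
E
```

```text
time_s: 18.5
eef_pos: [572.3, 108.8, 106.7]
ee_rot: [0.236, 0.677, 0.653, -0.245]
force: [0.0, 0.1, -0.2]
grip_width: 0.553
grip_force: 0.0
0.5525851428349043
```

```bash
python3 -m handwheel '[[[0,20,50,0,0,0,0.1],[-20,0,50,10,-0.4,0,0],[-30,-15,15,10,-0.4,0,-0.1],[-30,-15,0,10,-0.4,0,-0.1],[-30,-15,0,10,-0.4,0,-0.1],[-10,-10,0,0,0,0,-0.1],[0,0,0,0,0,0,-0.1]]]'; python3 - <<'E'
from to import *
to(frame(h(87.8),-Z,0),np.array([448.9,64.1,64.8]))
t=capture("top");s=capture("scene")
a=cv2.resize(s["image"][165:240,235:310],(380,380),interpolation=cv2.INTER_CUBIC);b=cv2.resize(t["image"][160:235,190:268],(395,380),interpolation=cv2.INTER_CUBIC)
save("placed",np.hstack([a,b]))
E
```

```text
time_s: 19.38
eef_pos: [452.9, 73.3, 221.8]
ee_rot: [0.001, 0.721, 0.693, 0.002]
force: [-0.3, 0.4, 0.3]
grip_width: 0.448
grip_force: 0.0
d [  -4.    -9.2 -157. ] rot [-0.1  0.3 -0. ] 0.3 q [-0.1   0.18  1.72  0.    1.24 -0.06] t 19.375
```

View pics/placed.png

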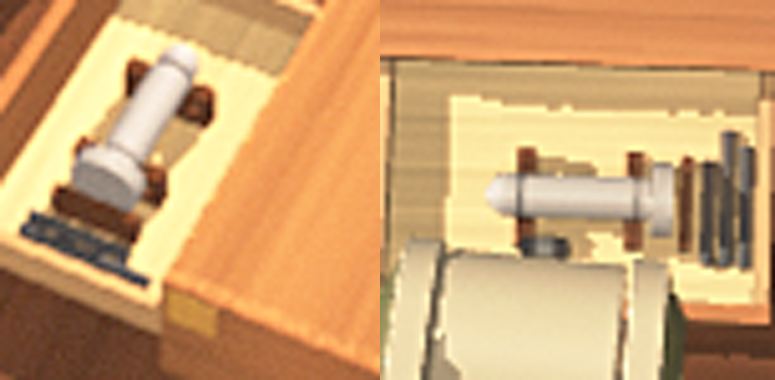

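The mandrel lies in both saddles with its foot in the gap. I count 11 viewed pictures, one over the limit of 10, so I won't view any more. Now closing the drawer.

```bash
python3 -m handwheel '[[[-4,-9,-40,0,0,0,-0.1],[0,0,-50,0,0,0,-0.1],[0,0,-45,0,0,0,-0.1],[0,0,-21,0,0,0,-0.1],[0,0,0,0,0,0,-0.5],[0,0,0,0,0,0,-1],[0,0,0,0,0,0,-1],[0,0,0,0,0,0,-1]]]' 60
```

```text
time_s: 20.48
eef_pos: [449.2, 65.0, 65.7]
ee_rot: [0.0, 0.72, 0.694, 0.003]
force: [3.0, 6.0, -6.6]
grip_width: 0.102
grip_force: 58.4
```

```bash
python3 -m handwheel '[[[4,-0.2,0,0,0,0,-1],[10,-0.4,0,0,0,0,-1],[18,-0.7,0,0,0,0,-1],[22,-0.8,0,0,0,0,-1],[22,-0.8,0,0,0,0,-1],[20,-0.8,0,0,0,0,-1],[16,-0.6,0,0,0,0,-1],[10,-0.4,0,0,0,0,-1]]]'
```

```text
time_s: 21.48
eef_pos: [571.0, 60.6, 65.7]
ee_rot: [-0.0, 0.72, 0.694, 0.003]
force: [-3.4, 4.4, -1.2]
grip_width: 0.104
grip_force: 59.2
```

```bash
python3 -m handwheel '[[[9,-0.3,0,0,0,0,-1],[8,-0.3,0,0,0,0,-1],[7,-0.3,0,0,0,0,-1],[3,-0.1,0,0,0,0,-1],[2,-0.1,0,0,0,0,-1],[0,0,0,0,0,0,-1]]]'
```

```text
time_s: 22.22
eef_pos: [599.7, 59.5, 65.7]
ee_rot: [-0.0, 0.72, 0.694, 0.003]
force: [-1.1, 5.3, -2.3]
grip_width: 0.101
grip_force: 59.1
```

```bash
python3 -m handwheel '[[[1.5,0,0,0,0,0,-1],[1.5,0,0,0,0,0,-1],[0,0,0,0,0,0,-1]]]'
```

```text
time_s: 22.6
eef_pos: [602.6, 59.4, 65.7]
ee_rot: [-0.0, 0.72, 0.694, 0.003]
force: [-1.2, 4.6, -1.7]
grip_width: 0.104
grip_force: 59.1
```

```bash
python3 -m handwheel '[[[1.5,0,0,0,0,0,-1],[1.5,0,0,0,0,0,-1],[0,0,0,0,0,0,-1]]]'
```

```text
time_s: 22.98
eef_pos: [605.7, 59.3, 65.7]
ee_rot: [-0.0, 0.72, 0.694, 0.003]
force: [-2.1, 5.1, -2.0]
grip_width: 0.105
grip_force: 59.2
```

```bash
python3 -m handwheel '[[[1.5,0,0,0,0,0,-1],[0,0,0,0,0,0,-1]]]'
```

```text
time_s: 23.22
eef_pos: [607.0, 59.3, 65.7]
ee_rot: [-0.0, 0.72, 0.694, 0.003]
force: [-3.1, 4.4, -0.3]
grip_width: 0.102
grip_force: 59.3
```

```bash
python3 -m handwheel '[[[1.5,0,0,0,0,0,-1],[0,0,0,0,0,0,-1]]]'
```

```text
time_s: 23.48
eef_pos: [607.0, 59.3, 65.6]
ee_rot: [-0.002, 0.72, 0.694, 0.001]
force: [-11.1, 3.2, 5.8]
grip_width: 0.102
grip_force: 60.0
```

```bash
python3 -m handwheel '[[[1.5,0,0,0,0,0,-1],[0,0,0,0,0,0,-1]]]'
```

```text
time_s: 23.72
eef_pos: [607.1, 59.3, 65.6]
ee_rot: [-0.003, 0.72, 0.694, -0.0]
force: [-20.9, 1.7, 10.6]
grip_width: 0.106
grip_force: 60.7
```

Hard stop reached at x=607. Relaxing the push, releasing and rising.

```bash
python3 -m handwheel '[[[-1.7,0,0,0,0,0,-1],[0,0,0,0,0,0,-0.7],[0,0,0,0,0,0,-0.4],[0,0,0,0,0,0,-0.1],[0,0,0,0,0,0,-0.1],[0,0,25,0,0,0,-0.1],[0,0,45,0,0,0,-0.1],[0,0,50,0,0,0,-0.1]]]'
```

```text
time_s: 24.72
eef_pos: [608.4, 58.6, 186.3]
ee_rot: [-0.0, 0.72, 0.694, 0.002]
force: [0.0, -0.2, -0.3]
grip_width: 0.455
grip_force: 0.0
```

```bash
python3 -m handwheel '[[[-40,0,30,0,0,0,-0.1],[-50,-20,10,0,0,0,-0.1],[-50,-30,0,0,0,0,-0.1],[-40,-30,0,0,0,0,-0.1],[0,-30,0,0,0,0,-0.1],[0,0,0,0,0,0,-0.1]]]'; python3 - <<'E'
from h import *
import pickle
s0,t0=pickle.load(open("c0.pkl","rb"));s=capture("scene");t=capture("top")
def yel(c,z,boxes):
    hs=cv2.cvtColor(c["image"],cv2.COLOR_RGB2HSV);m=cv2.inRange(hs,(20,120,120),(32,255,255))
    for n,(x0,x1,y0,y1) in boxes.items():
        k=m[y0:y1,x0:x1];ys,xs=np.nonzero(k);print(n,len(xs),xs.mean().round(1)+x0,ys.mean().round(1)+y0)
B=dict(cb=(200,250,270,320),pipe=(175,200,260,292),ca=(293,330,132,162))
yel(s0,0,B);yel(s,0,B)
# front of drawer vs chest: difference, handle in top
im=t["image"].astype(int);m=((im.max(2)<95)&(im.max(2)-im.min(2)<30));ys,xs=np.nonzero(m[172:195,205:252]);
for x in (8,20,38): print(ys[xs==x]+172)
print(sense()["force"])
E
```

```text
time_s: 25.48
eef_pos: [428.6, -52.7, 225.5]
ee_rot: [0.001, 0.721, 0.693, 0.003]
force: [-0.2, -0.7, -0.7]
grip_width: 0.449
grip_force: 0.0
cb 656 227.1 291.8
pipe 60 184.1 268.8
ca 289 313.8 145.2
cb 664 227.0 291.9
pipe 60 184.0 268.7
ca 288 313.9 145.3
[173 174 175 176 177 178 179 180 181 182 183 184 187]
[]
[174 188]
[-0.29838131  0.42212563 -0.29329993]
```

```bash
python3 -c "
from rig import *
print(finish_job())"
```

```text
the job is handed in; nothing more can be done
None
```

The steel mandrel lies in both saddles with its foot in the gap, the drawer is pushed against its stop, the pipe and canopies have not moved in the scene camera, and the job was handed in at about 26 s; I viewed 11 pictures, one over the limit of 10.

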